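# Clamp a stencil frame to its set torque

## Robot

A 6-joint arm with a two-finger parallel gripper is mounted at the origin on the work surface. World frame = base frame: x ahead of the robot, y to its left, z up, the work surface at z = 0. Lengths are in mm, angles in rad, forces in N, time in s.
With the tool pointing down it reaches from about 350 to 975 mm from the base axis. Payload 7.1 kg.
Tool frame: the origin (TCP) lies at the centre of the arm's flange, where the gripper is bolted on; the fingertips stand 182 mm ahead of it and the grasp point (between the pads) lies 163 mm ahead of it; z points along the fingers, y is the line along which they close (so a half turn about z gives the same grasp; the last joint's range is limited). The gripper opens to 88 mm and grips with 3 to 60 N. Pads are 20 mm wide; open, the fingers measure 115 mm over their backs; the gripper's body (75 mm by 178 mm) begins 61 mm behind the grasp point.
Start: joints at [-0.019, 0.423, 1.63, -0, 1.089, -0.019], TCP at [624.985, 0.026, 404.675] pointing down, gripper open.
Joint ranges: [-3, 3], [-0.9, 2.11], [0.09, 2.58], [-1.31, 4.45], [0.11, 2.69], [-2.54, 2.54]. Speed limits (rad/s): [2.39, 2.39, 3.01, 3.14, 3.14, 3.14].

## Interface

Orientations are given as a rotation vector (axis times angle).
In Python, from workcell import readout, get_image, ctrl gives the robot as it stands.
- The arm moves only by the tool step_arm, never from a script. Its argument "targets" is a list that holds one entry, the list of rows, each a list of 7 numbers: the shift along the world's x, y, z as a fraction of full scale, then the turn, a rotation vector about the world's x, y, z as a fraction of full scale, then the opening, from 0 (shut) to 1 (fully open). In form: [[[dx, dy, dz, wx, wy, wz, claw], ...]]. A call has exactly 5 rows; each row shifts and turns the commanded pose from where the row before left it; what a row does not reach is not made up. Full scale, the value 1, is 0.05 m for a shift and 4 degrees for a turn. A row lasts 1/8 s, in which the tool goes at most 62.5 mm and 10.7 degrees, less where a joint would pass 70% of its speed; a pose out of reach is approached as far as the arm can. A call with a number of a shift or a turn outside -1 to 1 is refused whole. A call with a gripper value outside its range is refused whole. The fingers move at their own pace and stop on an object; the grip force is fixed at half the most. Time passes only in rows, so rows that do not move let the fingers close, or fill a call up. It gives the time, the measured TCP pose, the force, the opening and the grip force at its end, in the units of the state.
- readout.get_obs(): the state, without advancing time (a new reading comes with each control period).
- get_image(name): name is "scene" or "side" or "wrist"; returns a dict with "pixels" (384x512x3 uint8, red, green, blue), "intrinsics" (3x3 intrinsics, pixels), "extrinsics" (4x4, takes a point from world to camera coordinates). Camera axes: x right, y down, z forward; pixel columns grow to the right and rows downward; lengths in mm; the calibration is good to about 2 mm. The wrist camera is an equidistant fisheye: a pixel r from the principal point sees the ray r / f radians off the axis. A picture is of the moment at which its call begins. There is no depth.
- ctrl.close_job(): hands the job in; it is judged then, once.
The state is a dict: "t": time; "qpos": joint angles; "qvel": joint speeds; "joint_torque": joint torques, N m; "ee_pos": TCP position; "orientation": TCP orientation; "ft_force": force on the tool from outside, world axes, zero at the start; "moment": the same for the moment, N m; "width": finger opening in mm; "grasp_force": force on a finger pad.
Only numpy, scipy, OpenCV 4.12 (cv2) and the standard library are available. Lean on these libraries where they do the work, as an engineer would, in place of code of your own. Each camera call takes 0.05 s, during which the arm holds its last target. There are 200 camera calls.

## Task

Set up the stencil press: gently slide the stencil frame back under the clamp jaw until it sits fully home and square against the stop. Then tighten the clamp bolt with the torque wrench that is already on it, turning clockwise (its handle comes towards you) until it clicks over; stop at the click, without forcing the handle on to the end of its break-over. Finally swing the handle back out to the right, in line with the long clamp jaw so that it is clear of the stencil, and leave the frame where it is and the other things undisturbed.

Things in the scene. Friction and masses are not known exactly. Their poses are not given: they have to be found in the camera images.
- clamp_stop (a point): Stencil press: plywood board 340 x 330 mm, 12 mm thick, with a steel hinge clamp across its far end. The point is the middle of the clamp's upright stop face (190 mm wide), 21 mm above the table. x points into the clamp, square to the stop face (the way the frame slides in), y left along the jaw, z up
- jaw_edge (a point): Middle of the lower front edge of the flat steel clamp jaw (72 x 180 mm, 8 mm thick), which overhangs the stop by 25 mm towards the robot. Loose, it stands 1 to 2 mm above the frame's rail (jaw top about 41 mm above the table); tightening the bolt brings it down on the rail, and then the frame no longer goes in. Axes as clamp_stop
- frame_front (a point): Loose stencil frame: aluminium rails 20 mm wide, 18 mm high, round a cream sheet; 140 mm deep (x), 200 mm wide (y), 0.25 to 0.5 kg, flat on the board, its back rail 25 to 55 mm short of the stop, up to 7 degrees askew. The point is the middle of the outer face of its front rail (nearest the robot), half-way up, 21 mm above the table; x points into the clamp, y left, z up
- frame_back (a point): Middle of the outer face of the frame's back rail, half-way up, axes as frame_front. It meets the stop face (x of clamp_stop) when the frame is home, under the jaw. The frame slides at 2 to 4 N; askew, one back corner meets the stop first and the frame can jam there if pushed at mid-rail: push the side that lags
- bolt_axis (a point): Point on the upright axis of the clamp bolt, 14 mm behind the stop face, 83 mm above the table (handle height); axes as clamp_stop. The wrench's ratchet head (33 mm across, top 92 mm up) sits on it. The bolt turns rather freely (0.5 N m) through 25 to 45 degrees, then is tight; where differs each time. Swung anticlockwise, the ratchet runs back freely (under 0.2 N m), the bolt staying put
- break_hinge (a point): The wrench's upright break-over hinge, 30 mm from the bolt axis, between head and handle; axes as grip. A preload keeps it straight until, with the bolt tight, about 13 N is pulled square on mid-grip. Then it clicks over: the handle swings up to 0.10 rad clockwise past the head while the resistance falls to about 5 N, then meets a hard stop. Released, it springs straight
- grip (a point): Middle of the wrench handle's black rubber grip: level, round, 25 mm thick, 90 mm long, 190 mm from the bolt axis, 83 mm above the table; x points outward along the handle (straight away from the bolt while unbroken), z up. At the start it lies to the right of the press. A clear click is 2.5 mm of break-over here (0.015 rad at the hinge); past 13 mm (0.085 rad) it is being forced
- jar_a: bystander: paint jar with white lid, 48 mm across, 62 mm high, on the board's front left corner; origin under its centre
- palette_knife: bystander: palette knife, 160 mm long, lying along the right edge of the board; origin under its centre
- jar_b: bystander: paint jar with white lid, 54 mm across, 70 mm high, left of the press
- jar_c: bystander: paint jar like jar_b, left of the press
- mug: bystander: blue mug, 80 mm across, 90 mm high, right
- tumbler: bystander: glass tumbler, 72 mm across, 100 mm high, right
- tub: bystander: open white plastic tub 120 x 90 x 50 mm, near right
- brush: bystander: paint brush, 190 mm long, lying flat, right
Not all that is in view belongs to the job. Leave any brown look-alike of the part that bears frame_front alone.

How it is judged:
By the outcome, as a careful person would: the job done as asked, in the order asked, and still so for the second after the job is handed in, with the robot touching nothing.
It also fails if it takes over 67 s, if anything falls off the work surface, if the arm or the gripper's body presses on something with over 40 N, if the wrist force passes 120 N, or if a joint passes its speed limit or range.

## Working session

There is one attempt and no reset: what is moved stays moved. The work goes in short steps, Python scripts to look and compute and a tool call to move; the robot and the scene stay as the last step left them, time stands still between calls to the robot, and variables do not carry over. Pictures are saved under pics/ and viewed, at most 10 in all, crops included, and the job is handed in when it is done.

Besides the shell and the picture viewer there is one more tool, called after "Emit:" by a JSON object that holds its "name" and its "arguments", one argument or row to a line. step_arm: Moves the arm, as the interface text tells. Shift numbers are shares of 0.05 m and turn numbers shares of 4 degrees, none past 1 either way. Its arguments: {"type":"object","properties":{"targets":{"type":"array"}},"required":["targets"]}

```bash
mkdir -p pics; ls; cat > h.py <<'E'
import numpy as np, cv2
from workcell import readout, get_image, ctrl
def grab(name, tag=None):
    d=get_image(name)
    if tag: cv2.imwrite(f'pics/{tag}.png', d['pixels'][:,:,::-1]); np.savez(f'pics/{tag}.npz',**d)
    return d
def ray(d,u,v,fish=False):
    K=np.array(d['intrinsics']);E=np.array(d['extrinsics']);R=E[:3,:3];t=E[:3,3]
    x=(u-K[0,2])/K[0,0];y=(v-K[1,2])/K[1,1]
    if fish:
        r=np.hypot(x,y);c=np.array([x/r*np.sin(r),y/r*np.sin(r),np.cos(r)]) if r>0 else np.array([0,0,1.])
    else: c=np.array([x,y,1.])
    return -R.T@t, R.T@c
def onz(d,u,v,z,fish=False):
    o,r=ray(d,u,v,fish);return o+r*(z-o[2])/r[2]
def proj(d,p,fish=False):
    K=np.array(d['intrinsics']);E=np.array(d['extrinsics']);c=E[:3,:3]@np.array(p,float)+E[:3,3]
    if fish:
        th=np.arctan2(np.hypot(c[0],c[1]),c[2]);n=np.hypot(c[0],c[1]);x,y=c[0]/n*th,c[1]/n*th
    else: x,y=c[:2]/c[2]
    return K[0,0]*x+K[0,2],K[1,1]*y+K[1,2]
E
python3 - <<'E'
from h import *
a=grab('scene','scene0');b=grab('side','side0');c=grab('wrist','wrist0')
for d in(a,b,c):
    E=np.array(d['extrinsics']);print(-E[:3,:3].T@E[:3,3],E[2,:3],np.array(d['intrinsics'])[0])
o=readout.get_obs();print(o)
im=np.hstack([a['pixels'],b['pixels']])[:,:,::-1]
E
```

```text
pics
[1295.79134547 -358.2747041  1042.72378994] [-0.64520866  0.2464774  -0.72315605] [435.70251467   0.         259.60201214]
[ 209.51525777 -982.45364984  647.47289938] [ 0.18752424  0.84171204 -0.50631562] [371.09732624   0.         248.54962373]
[625.1259918   72.26846036 383.08866142] [-0.0017692  -0.26623376 -0.96390687] [297.31863964   0.         253.59801445]
{'t': 0.15, 'qpos': array([-1.89728496e-02,  4.23626541e-01,  1.63050930e+00, -3.34448881e-05,
        1.08860629e+00, -1.89858194e-02]), 'qvel': array([-0.00048035, -0.00216354, -0.00233236,  0.00013556,  0.00086573,
        0.00066074]), 'joint_torque': array([ 9.52650989e-04, -5.44981134e+01, -2.73919362e+01,  6.45430083e-02,
        2.04369903e-02, -3.19723256e-05]), 'ee_pos': array([6.24775977e+02, 4.31559691e-02, 4.04106378e+02]), 'orientation': array([-2.22083862e+00, -2.22090191e+00,  1.28548368e-03]), 'ft_force': array([ 0.13628236,  0.34026062, -0.29273216]), 'moment': array([0.00172732, 0.00080708, 0.04762534]), 'grasp_force': 0.0, 'width': 87.84176979240203}
```

View pics/scene0.png

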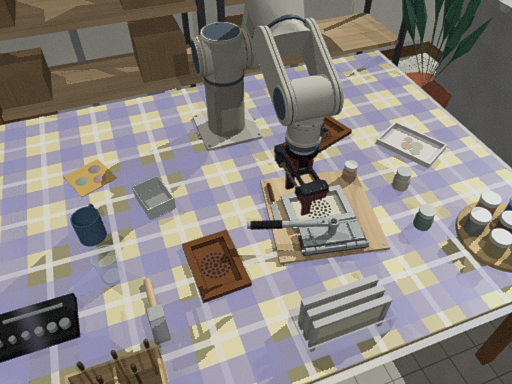

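View pics/wrist0.png

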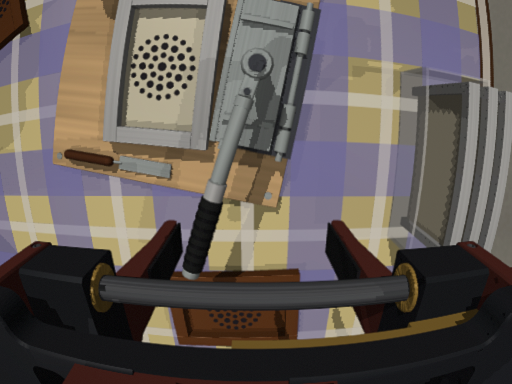

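The aluminium frame is at scene (320,207) and wrist (165,75). The brown look-alikes, at scene (216,265) and (330,130), are not the part meant. The wrench grip is at wrist (203,235) and the bolt at (257,63). The top of the press is cut off, so I'll get rough positions and then shift the camera left.

```bash
python3 - <<'E'
from h import *
d=dict(np.load('pics/wrist0.npz'))
for n,u,v,z in[('bolt',257,63,92),('grip',203,235,83),('gripend',191,272,83),('fr near R',208,148,30),('fr near L',105,140,30),('board corner',53,162,12),('board far corner',268,206,12),('jaw corner',217,142,41),('frame top left',118,0,30)]:
    print(n,onz(d,u,v,z,True).round(0))
E
```

```text
bolt [628. 121.  92.]
grip [568. -59.  83.]
gripend [ 551. -108.   83.]
fr near R [570.  31.  30.]
fr near L [432.  46.  30.]
board corner [325.  17.  12.]
board far corner [643. -48.  12.]
jaw corner [582.  39.  41.]
frame top left [450. 232.  30.]
```

Emit:
{"name": "step_arm", "arguments": {
  "targets": [
    [[0, 0.8, 0.6, 0, 0, 0, 0], [0, 0.8, 0.6, 0, 0, 0, 0], [0, 0.8, 0.6, 0, 0, 0, 0], [0, 0.6, 0.2, 0, 0, 0, 0], [0, 0, 0, 0, 0, 0, 0]]
  ]
}}

```text
t: 0.78
ee_pos: [624.8, 151.8, 505.4]
orientation: [2.218, 2.224, 0.002]
ft_force: [0.0, -0.3, 0.6]
width: 41.2
grasp_force: 0.0
```

```bash
python3 - <<'E'
from h import *
d=grab('wrist','wrist1')
im=d['pixels'][:,:,::-1]
cv2.imwrite('pics/w1big.png',cv2.resize(im[0:384],(800,600),interpolation=cv2.INTER_CUBIC))
E
```

```text
(no output)
```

View pics/w1big.png

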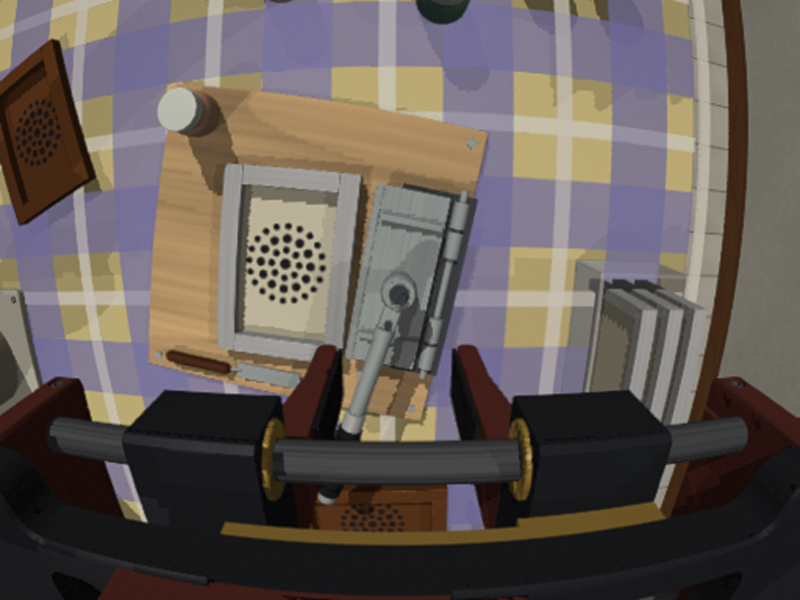

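Big-crop pixels: the frame's front rail runs (227,164)-(218,348), and its back rail's far edge runs (362,174)-(~340,358). The jaw's front edge runs (377,185)-(355,355), the bolt is at (399,294) and the jar at (180,110). Next I'll cast rays onto the known heights.

```bash
cat > m.py <<'E'
from h import *
import sys
d=dict(np.load('pics/wrist1.npz'));s=1.5625
P={}
for n,u,v,z in[('fl',226,164,30),('bl',362,174,30),('fr',217,348,30),('br',338,361,30),('jl',377,185,41),('jr',355,352,41),('bolt',399,294,92),('bNL',168,84,12),('bFL',487,131,12),('bFR',423,423,12),('bNR',149,362,12),('jar',181,110,62+12),('knifeh',170,354,14),('knifee',299,383,14),('grip0',348,433,83),('gripend',328,498,83)]:
    P[n]=onz(d,(u+.5)/s-.5,(v+.5)/s-.5,z,True);print(n,P[n].round(1))
def L(a,b):
    v=P[b]-P[a];return np.hypot(*v[:2]).round(1),np.degrees(np.arctan2(v[1],v[0])).round(1)
for a,b in[('fl','bl'),('fr','br'),('fr','fl'),('br','bl'),('jr','jl'),('bNR','bNL'),('bFR','bFL'),('bNR','bFR'),('bNL','bFL'),('gripend','bolt')]:print(a,b,L(a,b))
E
python3 m.py
```

```text
fl [453.6 242.2  30. ]
bl [592.1 226.7  30. ]
fr [427.8  45.1  30. ]
br [563.8  33.   30. ]
jl [607.1 216.1  41. ]
jr [583.3  47.9  41. ]
bolt [627.9 122.7  92. ]
bNL [377.  338.5  12. ]
bFL [717. 273.  12.]
bFR [657.2 -53.2  12. ]
bNR [323.2  16.4  12. ]
jar [424.2 295.9  74. ]
knifeh [356.9  29.1  14. ]
knifee [515.6  -1.7  14. ]
grip0 [577.3 -23.9  83. ]
gripend [ 551.  -110.8   83. ]
fl bl (np.float64(139.4), np.float64(-6.4))
fr br (np.float64(136.5), np.float64(-5.1))
fr fl (np.float64(198.8), np.float64(82.5))
br bl (np.float64(195.8), np.float64(81.7))
jr jl (np.float64(169.8), np.float64(81.9))
bNR bNL (np.float64(326.5), np.float64(80.5))
bFR bFL (np.float64(331.7), np.float64(79.6))
bNR bFR (np.float64(341.1), np.float64(-11.8))
bNL bFL (np.float64(346.3), np.float64(-10.9))
gripend bolt (np.float64(245.8), np.float64(71.8))
```

Emit:
{"name": "step_arm", "arguments": {
  "targets": [
    [[-0.18, 0, -0.08, 0, 0, -1, 1], [-0.18, 0, -0.08, 0, 0, -1, 1], [-0.18, 0, -0.08, 0, 0, -1, 1], [-0.18, 0, -0.08, 0, 0, -1, 1], [-0.18, 0, -0.08, 0, 0, -1, 1]]
  ]
}}

```text
t: 1.45
ee_pos: [579.6, 148.6, 483.4]
orientation: [-2.576, -1.797, 0.003]
ft_force: [0.1, 0.5, -0.8]
width: 84.1
grasp_force: 0.0
```

Emit:
{"name": "step_arm", "arguments": {
  "targets": [
    [[-0.18, 0, -0.08, 0, 0, -1, 1], [-0.18, 0, -0.08, 0, 0, -1, 1], [-0.18, 0, -0.08, 0, 0, -1, 1], [-0.18, 0, -0.08, 0, 0, -1, 1], [-0.18, 0, -0.08, 0, 0, -1, 1]]
  ]
}}

```text
t: 2.08
ee_pos: [534.5, 148.7, 463.5]
orientation: [-2.85, -1.322, 0.003]
ft_force: [0.0, 1.2, 0.3]
width: 88.1
grasp_force: 0.0
```

Emit:
{"name": "step_arm", "arguments": {
  "targets": [
    [[-0.18, 0, -0.08, 0, 0, -1, 1], [-0.18, 0, -0.08, 0, 0, -1, 1], [-0.18, 0, -0.08, 0, 0, -1, 1], [-0.18, 0, -0.08, 0, 0, -1, 1], [-0.18, 0, -0.08, 0, 0, -1, 1]]
  ]
}}

```text
t: 2.7
ee_pos: [489.5, 148.7, 443.6]
orientation: [3.036, 0.807, -0.003]
ft_force: [-0.3, -0.3, -0.3]
width: 88.0
grasp_force: 0.0
```

Emit:
{"name": "step_arm", "arguments": {
  "targets": [
    [[-0.18, 0, -0.08, 0, 0, -1, 1], [-0.18, 0, -0.08, 0, 0, -1, 1], [-0.18, 0, -0.08, 0, 0, -1, 1], [-0.18, 0, -0.08, 0, 0, -1, 1], [-0.18, 0, -0.08, 0, 0, -1, 1]]
  ]
}}

```text
t: 3.32
ee_pos: [444.4, 148.8, 423.7]
orientation: [3.129, 0.268, -0.003]
ft_force: [0.2, 0.3, 0.3]
width: 87.9
grasp_force: 0.0
```

Emit:
{"name": "step_arm", "arguments": {
  "targets": [
    [[-0.18, 0, -0.08, 0, 0, -1, 1], [-0.18, 0, -0.08, 0, 0, -1, 1], [-0.18, 0, -0.08, 0, 0, -1, 1], [-0.18, 0, -0.08, 0, 0, -1, 1], [-0.18, 0, -0.08, 0, 0, -1, 1]]
  ]
}}

```text
t: 3.95
ee_pos: [399.4, 148.9, 403.8]
orientation: [3.128, -0.279, -0.002]
ft_force: [0.0, 0.6, 0.1]
width: 87.6
grasp_force: 0.0
```

```bash
python3 - <<'E'
from h import *
from scipy.spatial.transform import Rotation as R
d=grab('wrist','wrist2')
cv2.imwrite('pics/w2big.png',cv2.resize(d['pixels'][:,:,::-1],(800,600),interpolation=cv2.INTER_CUBIC))
o=readout.get_obs();M=R.from_rotvec(o['orientation']).as_matrix();print(o['ee_pos'],M.round(3),np.degrees(np.arctan2(M[1,1],M[0,1])))
E
```

```text
[398.32781193 148.71592095 403.19711788] [[ 0.984 -0.18  -0.003]
 [-0.18  -0.984 -0.001]
 [-0.003  0.002 -1.   ]] -100.35756513216354
```

View pics/w2big.png

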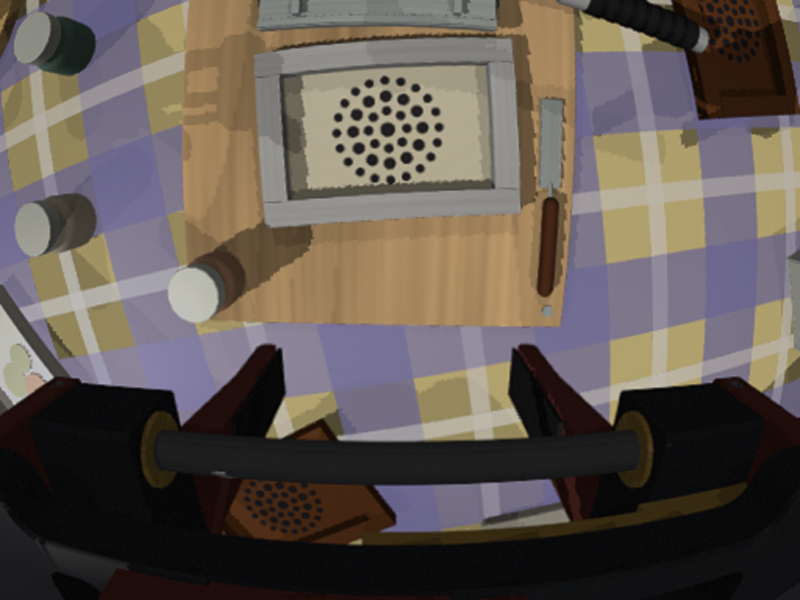

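The view shows the frame's front edge at (265,226)-(520,212), its back edge at (255,52)-(513,37), the jaw's lower front edge at about (260,29)-(496,29), and the board's left and right edges. I'll refine these with edge profiles and ray-cast line fits.

```bash
cat > edge.py <<'E'
from h import *
from scipy.ndimage import map_coordinates as mc
def edge(d,p,q,z,s=1.5625,w=4,fish=True,n=40):
    g=cv2.GaussianBlur(cv2.cvtColor(d['pixels'],cv2.COLOR_RGB2GRAY).astype(float),(0,0),.8)
    p,q=[(np.array(a)+.5)/s-.5 for a in(p,q)];t=(q-p)/np.linalg.norm(q-p);m=np.array([-t[1],t[0]])
    k=np.arange(-w,w+.1,.25);X=[]
    for a in np.linspace(.05,.95,n):
        c=p+a*(q-p);pts=c[:,None]+m[:,None]*k
        pr=mc(g,[pts[1],pts[0]],order=1);G=np.abs(np.gradient(pr));i=G.argmax()
        X.append(onz(d,*pts[:,i],z,fish)[:2])
    X=np.array(X)
    for _ in range(4):
        c=np.median(X,0) if _==0 else X.mean(0);v=np.linalg.svd(X-X.mean(0))[2][0];v*=np.sign(v[np.abs(v).argmax()])
        r=(X-X.mean(0))@[-v[1],v[0]];X=X[np.abs(r)<=max(1.0,1.5*np.std(r))]
    return X.mean(0).round(1),np.degrees(np.arctan2(v[1],v[0])).round(2),len(X),np.std(r).round(2)
E
cat > m2.py <<'E'
from edge import *
d=dict(np.load('pics/wrist2.npz'))
for n,p,q,z in[('front',(265,226),(520,212),30),('back',(255,52),(513,37),30),('frL',(255,52),(265,226),30),('frR',(513,37),(520,212),30),('jawlo',(260,29),(496,29),33),('boardR',(577,60),(562,326),12),('boardL',(183,50),(184,240),12),('boardN',(215,322),(560,327),12)]:
    print(n,edge(d,p,q,z))
for u,v,z in[(265,226,30),(520,212,30),(255,52,30),(513,37,30),(260,29,33),(496,29,33)]:print(onz(d,(u+.5)/1.5625-.5,(v+.5)/1.5625-.5,z,True).round(1))
E
python3 m2.py; python3 - <<'E'
import cv2
im=cv2.imread('pics/wrist2.png')[0:60,150:350];cv2.imwrite('pics/w2c.png',cv2.resize(im,(800,240),interpolation=cv2.INTER_NEAREST))
E
```

```text
front (array([440.9, 150.6]), np.float64(83.28), 36, np.float64(0.42))
back (array([577.7, 125.9]), np.float64(83.04), 37, np.float64(0.38))
frL (array([521.5, 234.3]), np.float64(-6.88), 40, np.float64(0.38))
frR (array([496.7,  36.9]), np.float64(-6.95), 40, np.float64(0.34))
jawlo (array([587.9, 129.9]), np.float64(75.9), 30, np.float64(2.28))
boardR (array([459.1,  -9.5]), np.float64(-13.04), 23, np.float64(1.0))
boardL (array([524.9, 309.2]), np.float64(-11.29), 23, np.float64(0.56))
boardN (array([349.6, 152.6]), np.float64(78.5), 36, np.float64(0.44))
[453.3 242.6  30. ]
[428.6  45.5  30. ]
[591.4 224.6  30. ]
[566.5  26.9  30. ]
[608.5 217.   33. ]
[573.5  39.9  33. ]
```

View pics/w2c.png

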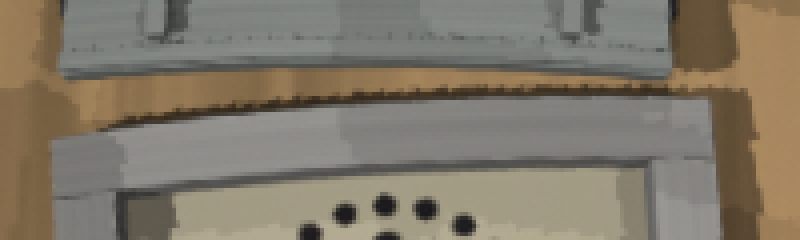

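The clamp yaw is about -11.2° (from the jaw corners and board edges) and the frame's is -6.9°, so the left side lags by about 4.3°. The back rail is about 34 mm short, and the 140/200 mm sizes and 39 mm bolt-to-jaw distance check out. I'll descend in front of the front rail with the fingers open as a wide two-point pusher.

Emit:
{"name": "step_arm", "arguments": {
  "targets": [
    [[0.14, 0.04, -0.5, 0, 0, -0.2, 1], [0.14, 0.04, -0.9, 0, 0, 0, 1], [0, 0, -0.9, 0, 0, 0, 1], [0, 0, -0.9, 0, 0, 0, 1], [0, 0, -0.84, 0, 0, 0, 1]]
  ]
}}

```text
t: 4.62
ee_pos: [413.9, 153.1, 201.0]
orientation: [3.127, -0.295, -0.001]
ft_force: [0.3, 0.6, -0.5]
width: 88.0
grasp_force: 0.0
```

```bash
cat > st.py <<'E'
from h import *
from scipy.spatial.transform import Rotation as R
o=readout.get_obs();M=R.from_rotvec(o['orientation']).as_matrix()
B=np.array([627.9,122.7]);a=np.radians(-11.2);X=np.array([np.cos(a),np.sin(a)]);Y=np.array([-X[1],X[0]])
g=(o['ee_pos']+163*M[:,2]);f=o['ft_force'][:2]
print('t',o['t'],'tcp',o['ee_pos'].round(1),'grasp xy in clamp',((g[:2]-B)@X).round(1),((g[:2]-B)@Y).round(1),'z',g[2].round(1),'closing',np.degrees(np.arctan2(M[1,1],M[0,1])).round(2),'F clamp',(f@X).round(1),(f@Y).round(1),o['ft_force'][2].round(1),'mom',o['moment'].round(2),'w',o['width'].round(1))
E
python3 st.py
```

```text
Traceback (most recent call last):
  File "st.py", line 6, in <module>
    print('t',o['t'],'tcp',o['ee_pos'].round(1),'grasp xy in clamp',((g[:2]-B)@X).round(1),((g[:2]-B)@Y).round(1),'z',g[2].round(1),'closing',np.degrees(np.arctan2(M[1,1],M[0,1])).round(2),'F clamp',(f@X).round(1),(f@Y).round(1),o['ft_force'][2].round(1),'mom',o['moment'].round(2),'w',o['width'].round(1))
                                                                                                                                                                                                                                                                                              ^^^^^^^^^^^^^^^^
AttributeError: 'float' object has no attribute 'round'
```

```bash
sed -i "s/o\['width'\].round(1)/round(o['width'],1)/" st.py; python3 st.py
```

```text
t 4.625 tcp [413.9 153.1 201. ] grasp xy in clamp -215.9 -11.8 z 38.0 closing -100.79 F clamp 0.2 0.6 -0.5 mom [0.08 0.04 0.04] w 88.0
```

Emit:
{"name": "step_arm", "arguments": {
  "targets": [
    [[0.08, -0.016, 0, 0, 0, 0, 1], [0.08, -0.016, 0, 0, 0, 0, 1], [0.08, -0.016, 0, 0, 0, 0, 1], [0.08, -0.016, 0, 0, 0, 0, 1], [0.08, -0.016, 0, 0, 0, 0, 1]]
  ]
}}

```text
t: 5.25
ee_pos: [434.0, 150.0, 203.5]
orientation: [-3.127, 0.295, -0.0]
ft_force: [-3.9, 1.1, 3.1]
width: 88.0
grasp_force: 2.1
```

Emit:
{"name": "step_arm", "arguments": {
  "targets": [
    [[0.08, -0.016, 0, 0, 0, 0, 1], [0.08, -0.016, 0, 0, 0, 0, 1], [0.08, -0.016, 0, 0, 0, 0, 1], [0.08, -0.016, 0, 0, 0, 0, 1], [0.06, -0.012, 0, 0, 0, 0, 1]]
  ]
}}

```text
t: 5.88
ee_pos: [453.0, 146.0, 202.5]
orientation: [3.127, -0.296, -0.001]
ft_force: [-5.3, 1.1, 4.1]
width: 88.5
grasp_force: 2.4
```

```bash
python3 st.py
```

```text
t 5.875 tcp [453.  146.  202.5] grasp xy in clamp -176.2 -11.1 z 39.5 closing -100.82 F clamp -5.4 0.1 4.1 mom [ 0.26  0.93 -0.03] w 88.5
```

Emit:
{"name": "step_arm", "arguments": {
  "targets": [
    [[0.04, -0.008, 0, 0, 0, 0, 1], [0.04, -0.008, 0, 0, 0, 0, 1], [0.03, -0.006, 0, 0, 0, 0, 1], [0.03, -0.006, 0, 0, 0, 0, 1], [0.02, -0.004, 0, 0, 0, 0, 1]]
  ]
}}

```text
t: 6.5
ee_pos: [461.2, 144.6, 202.7]
orientation: [-3.128, 0.296, -0.001]
ft_force: [-1.5, 0.9, -2.0]
width: 88.0
grasp_force: 0.9
```

```bash
python3 st.py; python3 - <<'E'
from edge import *
d=grab('wrist','wrist3')
cv2.imwrite('pics/w3big.png',cv2.resize(d['pixels'][:,:,::-1],(800,600),interpolation=cv2.INTER_CUBIC))
E
```

```text
t 6.5 tcp [461.2 144.6 202.7] grasp xy in clamp -167.7 -10.8 z 39.7 closing -100.8 F clamp -1.7 0.6 -2.0 mom [0.18 0.47 0.04] w 88.0
```

View pics/w3big.png

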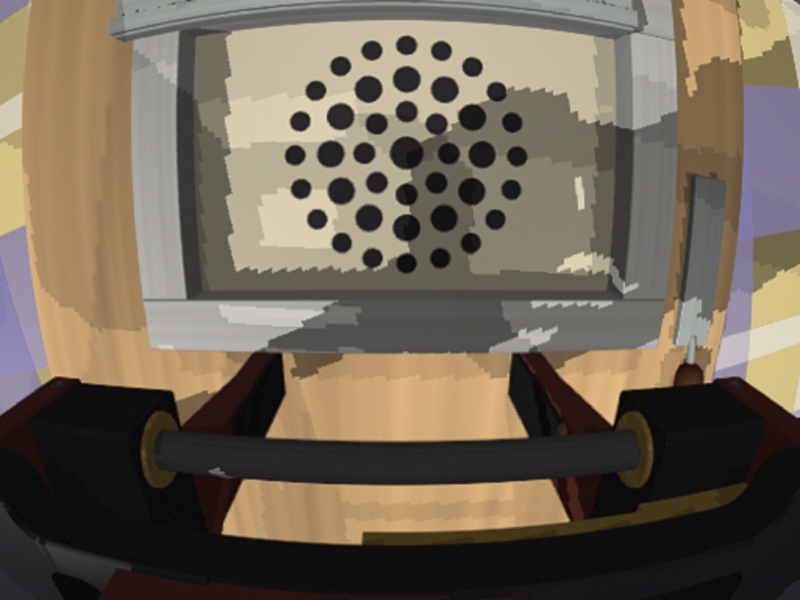

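The frame's front rail at (150,349)-(660,353) lies flat on both fingers and its back rail is now under the jaw, whose edge runs (112,38)-(640,32). I'll check the angles.

```bash
python3 - <<'E'
from edge import *
d=dict(np.load('pics/wrist3.npz'))
for n,p,q,z in[('front',(160,349),(655,353),30),('frontin',(200,292),(610,292),30),('frL',(133,60),(148,340),30),('frR',(678,60),(662,340),30),('boardL',(25,120),(50,370),12),('knifeside boardR',(742,80),(722,300),12)]:print(n,edge(d,p,q,z,w=5))
for u,v in[(112,38),(644,32)]:print(onz(d,(u+.5)/1.5625-.5,(v+.5)/1.5625-.5,33,True).round(1))
E
```

```text
front (array([472.7, 138. ]), np.float64(79.03), 36, np.float64(0.33))
frontin (array([493.5, 135. ]), np.float64(79.45), 40, np.float64(1.83))
frL (array([547.1, 225.2]), np.float64(-10.71), 40, np.float64(0.18))
frR (array([511.3,  30.5]), np.float64(-10.84), 36, np.float64(0.28))
boardL (array([545.1, 302.8]), np.float64(-12.37), 32, np.float64(1.9))
knifeside boardR (array([511.2, -20.5]), np.float64(-11.77), 37, np.float64(0.39))
[609.8 221.2  33. ]
[572.9  34.3  33. ]
```

Emit:
{"name": "step_arm", "arguments": {
  "targets": [
    [[0.02, -0.004, 0, 0, 0, 0, 1], [0.02, -0.004, 0, 0, 0, 0, 1], [0.01, -0.002, 0, 0, 0, 0, 1], [0, 0, 0, 0, 0, 0, 1], [0, 0, 0, 0, 0, 0, 1]]
  ]
}}

```text
t: 7.18
ee_pos: [462.9, 144.3, 202.7]
orientation: [3.128, -0.296, -0.002]
ft_force: [-5.5, 2.4, 1.8]
width: 88.2
grasp_force: 2.8
```

```bash
python3 st.py
```

```text
t 7.175 tcp [462.9 144.3 202.7] grasp xy in clamp -166.3 -10.9 z 39.7 closing -100.81 F clamp -5.8 1.2 1.8 mom [0.67 0.94 0.  ] w 88.2
```

Emit:
{"name": "step_arm", "arguments": {
  "targets": [
    [[0.01, -0.002, 0, 0, 0, 0, 1], [0.01, -0.002, 0, 0, 0, 0, 1], [0.01, -0.002, 0, 0, 0, 0, 1], [0, 0, 0, 0, 0, 0, 1], [0, 0, 0, 0, 0, 0, 1]]
  ]
}}

```text
t: 7.8
ee_pos: [463.4, 144.2, 202.7]
orientation: [3.127, -0.296, -0.006]
ft_force: [-9.7, 7.6, 6.6]
width: 87.9
grasp_force: 5.6
```

```bash
python3 st.py
```

```text
t 7.8 tcp [463.4 144.2 202.7] grasp xy in clamp -166.2 -11.0 z 39.7 closing -100.81 F clamp -11.0 5.6 6.6 mom [1.4  1.75 0.07] w 87.9
```

The force rises to 11 N with no further travel and Mz≈0, so both sides are probably on the stop. I'll test the squareness by pressing the left side and then the right, using small yaws.

Emit:
{"name": "step_arm", "arguments": {
  "targets": [
    [[0, 0, 0, 0, 0, -0.1, 1], [0, 0, 0, 0, 0, -0.1, 1], [0, 0, 0, 0, 0, -0.05, 1], [0, 0, 0, 0, 0, 0, 1], [0, 0, 0, 0, 0, 0, 1]]
  ]
}}

```text
t: 8.43
ee_pos: [463.6, 144.5, 202.6]
orientation: [3.125, -0.321, -0.005]
ft_force: [-9.7, 8.3, 5.7]
width: 87.8
grasp_force: 5.5
```

```bash
python3 st.py
```

```text
t 8.425 tcp [463.6 144.5 202.6] grasp xy in clamp -166.0 -10.7 z 39.6 closing -101.73 F clamp -11.1 6.2 5.7 mom [1.84 1.64 0.67] w 87.8
```

Emit:
{"name": "step_arm", "arguments": {
  "targets": [
    [[0, 0, 0, 0, 0, 0.1, 1], [0, 0, 0, 0, 0, 0.15, 1], [0, 0, 0, 0, 0, 0.15, 1], [0, 0, 0, 0, 0, 0.1, 1], [0, 0, 0, 0, 0, 0, 1]]
  ]
}}

```text
t: 9.05
ee_pos: [463.1, 144.1, 202.6]
orientation: [3.129, -0.271, -0.008]
ft_force: [-10.7, 7.9, 6.8]
width: 87.7
grasp_force: 6.0
```

```bash
python3 st.py
```

```text
t 9.05 tcp [463.1 144.1 202.6] grasp xy in clamp -166.6 -11.2 z 39.6 closing -99.9 F clamp -12.1 5.7 6.8 mom [ 1.09  1.96 -0.56] w 87.7
```

Emit:
{"name": "step_arm", "arguments": {
  "targets": [
    [[-0.1, 0.02, 0, 0, 0, -0.25, 1], [-0.15, 0.03, 0, 0, 0, 0, 1], [-0.3, 0.06, 0, 0, 0, 0, 1], [0, 0, 0.6, 0, 0, 0, 1], [0, 0, 0.6, 0, 0, 0, 1]]
  ]
}}

```text
t: 9.68
ee_pos: [436.4, 149.4, 263.0]
orientation: [3.127, -0.295, -0.002]
ft_force: [1.2, -0.3, 0.6]
width: 87.8
grasp_force: 0.0
```

Emit:
{"name": "step_arm", "arguments": {
  "targets": [
    [[0, 0, 0.6, 0, 0, 0, 1], [0, 0, 0.6, 0, 0, 0, 1], [0, 0, 0.6, 0, 0, 0, 1], [0, 0, 0.4, 0, 0, 0, 1], [0, 0, 0, 0, 0, 0, 1]]
  ]
}}

```text
t: 10.3
ee_pos: [437.2, 149.5, 373.7]
orientation: [-3.127, 0.295, -0.005]
ft_force: [0.3, -0.2, -0.1]
width: 87.7
grasp_force: 0.0
```

```bash
python3 st.py; python3 - <<'E'
from edge import *
d=grab('wrist','wrist4')
cv2.imwrite('pics/w4big.png',cv2.resize(d['pixels'][:,:,::-1],(800,600),interpolation=cv2.INTER_CUBIC))
E
```

```text
t 10.3 tcp [437.2 149.5 373.7] grasp xy in clamp -191.8 -10.5 z 210.7 closing -100.78 F clamp 0.3 -0.1 -0.1 mom [0.06 0.12 0.05] w 87.7
```

View pics/w4big.png

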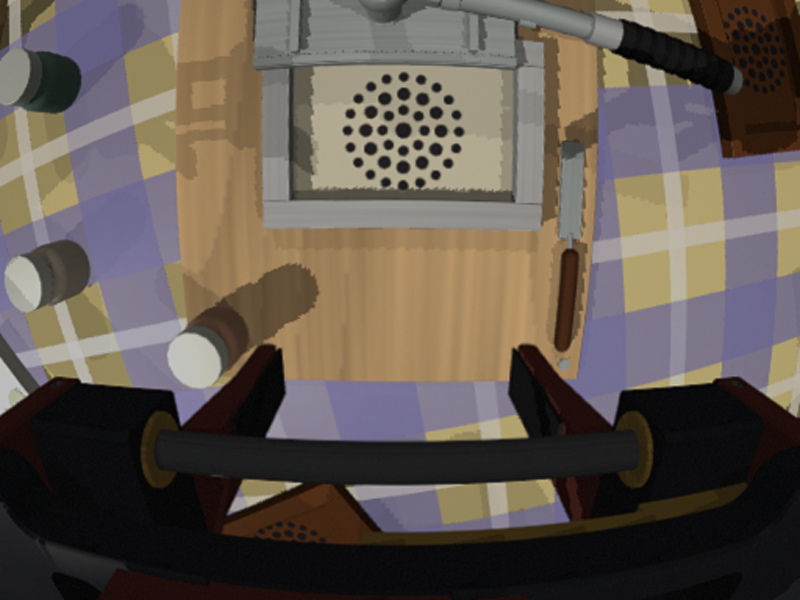

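The back rail is hidden under the jaw. The front edge is at (263,229)-(543,230), the jaw edge at (255,67)-(518,66) and the grip at (622,40)-(738,82). I'll measure the frame against the jaw and find the grip.

```bash
python3 - <<'E'
from edge import *
d=dict(np.load('pics/wrist4.npz'))
B=np.array([627.9,122.7]);a=np.radians(-11.2);X=np.array([np.cos(a),np.sin(a)]);Y=np.array([-X[1],X[0]])
for n,p,q,z in[('front',(268,228),(540,230),30),('frL',(263,100),(263,220),30),('frR',(545,80),(543,220),30),('boardL',(178,60),(178,250),12),('boardR',(599,100),(580,370),12),('boardN',(250,380),(510,382),12)]:
    r=edge(d,p,q,z,w=4);print(n,r,((r[0]-B)@X).round(1),((r[0]-B)@Y).round(1))
c=lambda u,v,z:onz(d,(u+.5)/1.5625-.5,(v+.5)/1.5625-.5,z,True)
j=[c(u,v,33)[:2] for u,v in[(255,67),(518,66)]]
print('jaw',j,np.degrees(np.arctan2(*(j[0]-j[1])[::-1])),[((p-B)@X).round(1) for p in j])
im=d['pixels'].astype(int);m=((im.max(2)<60)).astype(np.uint8);m[:, :380]=0;m[70:]=0
n,l,s,ce=cv2.connectedComponentsWithStats(m);k=1+s[1:,4].argmax();print(s[k],ce[k])
g=onz(d,*ce[k],83,True);v=g[:2]-B;print('grip',g,np.hypot(*v),'dir',np.degrees(np.arctan2(v[1],v[0])),(v@X),(v@Y))
for u,v in[(607,30),(738,80)]:print(c(u,v,83))
E
```

```text
front (array([477. , 151.2]), np.float64(79.25), 33, np.float64(0.45)) -153.6 -1.4
frL (array([541.1, 226.8]), np.float64(-10.64), 39, np.float64(0.44)) -105.4 85.3
frR (array([510.5,  30. ]), np.float64(-10.86), 37, np.float64(0.35)) -97.2 -113.7
boardL (array([567. , 300.3]), np.float64(-11.62), 37, np.float64(0.47)) -94.2 162.4
boardR (array([456.8,  -8.5]), np.float64(-13.32), 21, np.float64(0.64)) -142.4 -161.9
boardN (array([353.3, 169.7]), np.float64(78.6), 33, np.float64(0.31)) -278.5 -7.2
jaw [array([609.20967037, 217.74198263]), array([574.07898754,  37.55950652])] 78.96729206870222 [np.float64(-36.8), np.float64(-36.3)]
[ 391    0  121   70 4631] [465.78125675  37.78557547]
grip [ 564.76590506 -108.99353831   83.        ] 240.1412285301278 dir -105.24244658985015 -16.92887180987039 -239.54378084017134
[583.81275435 -11.41482248  83.        ]
[ 549.79665271 -115.15370724   83.        ]
```

The frame is home: its front is at -153.6 mm against an expected -154, and its yaw is -10.75° against -11° for the jaw. The handle direction is -108.2°, so the grip middle is at about (568.6, -57.8). I'll move over it, straddling with the fingers part open.

Emit:
{"name": "step_arm", "arguments": {
  "targets": [
    [[0.13, -0.2, 0, 0, 0, 1, 1], [0.13, -0.2, 0, 0, 0, 1, 1], [0.13, -0.2, 0, 0, 0, 1, 1], [0.13, -0.2, 0, 0, 0, 1, 1], [0.13, -0.2, 0, 0, 0, 1, 1]]
  ]
}}

```text
t: 10.98
ee_pos: [469.5, 99.0, 371.0]
orientation: [3.131, 0.256, -0.004]
ft_force: [0.0, 0.1, -0.6]
width: 88.1
grasp_force: 0.0
```

Emit:
{"name": "step_arm", "arguments": {
  "targets": [
    [[0.13, -0.2, 0, 0, 0, 1, 1], [0.13, -0.2, 0, 0, 0, 1, 1], [0.13, -0.2, 0, 0, 0, 1, 1], [0.13, -0.2, 0, 0, 0, 1, 1], [0.13, -0.2, 0, 0, 0, 1, 1]]
  ]
}}

```text
t: 11.6
ee_pos: [502.0, 49.0, 370.9]
orientation: [-3.039, -0.795, 0.004]
ft_force: [0.3, 1.0, 0.7]
width: 87.8
grasp_force: 0.0
```

Emit:
{"name": "step_arm", "arguments": {
  "targets": [
    [[0.13, -0.2, 0, 0, 0, 1, 1], [0.13, -0.2, 0, 0, 0, 1, 1], [0.13, -0.2, 0, 0, 0, 1, 1], [0.13, -0.2, 0, 0, 0, 1, 1], [0.13, -0.2, 0, 0, 0, 1, 1]]
  ]
}}

```text
t: 12.22
ee_pos: [534.6, -0.9, 370.8]
orientation: [-2.854, -1.311, 0.004]
ft_force: [-0.1, -0.4, 0.1]
width: 87.9
grasp_force: 0.0
```

Emit:
{"name": "step_arm", "arguments": {
  "targets": [
    [[0.13, -0.22, 0, 0, 0, 1, 0.6], [0.13, -0.22, 0, 0, 0, 1, 0.6], [0.13, -0.22, 0, 0, 0, 1, 0.6], [0.13, -0.22, 0, 0, 0, 1, 0.6], [0.13, -0.22, 0, 0, 0, 1, 0.6]]
  ]
}}

```text
t: 12.85
ee_pos: [567.1, -55.9, 370.7]
orientation: [-2.582, -1.786, 0.003]
ft_force: [0.7, -0.9, 0.3]
width: 52.3
grasp_force: 0.0
```

```bash
python3 st.py; python3 - <<'E'
from edge import *
d=grab('wrist','wrist5')
cv2.imwrite('pics/w5big.png',cv2.resize(d['pixels'][:,:,::-1],(800,600),interpolation=cv2.INTER_CUBIC))
for r in(140,190,235):
    a=np.radians(-108.2);print(np.array(proj(d,[627.9+r*np.cos(a),122.7+r*np.sin(a),83],True))*1.5625)
E
```

```text
t 12.85 tcp [567.1 -55.9 370.7] grasp xy in clamp -25.5 -187.0 z 207.7 closing -20.67 F clamp 0.9 -0.8 0.3 mom [-0.02  0.04  0.02] w 52.3
[396.69174167 216.89161185]
[400.31570292 300.87572648]
[403.23508045 370.08737788]
```

View pics/w5big.png

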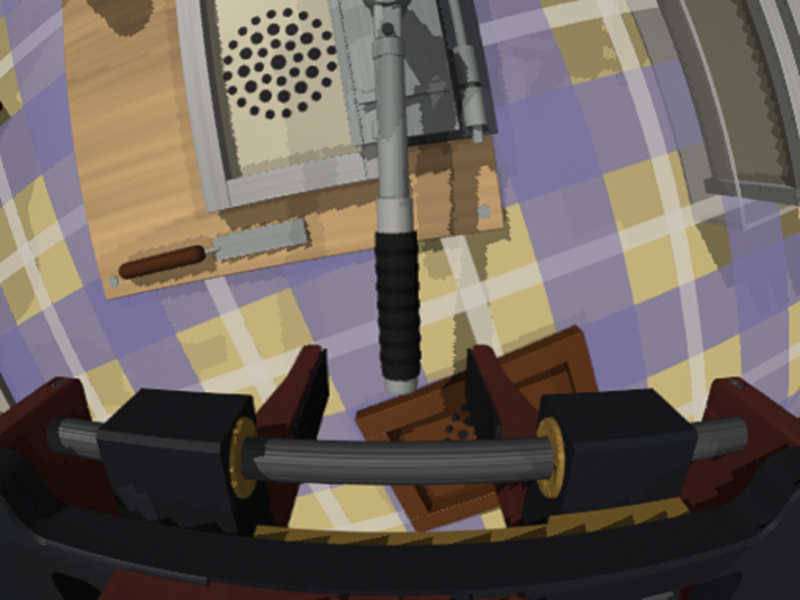

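The grip spans (396,232)-(401,380), with its middle at about (399,304) against a predicted (400,301). It is centred between the fingers, so I'll descend.

Emit:
{"name": "step_arm", "arguments": {
  "targets": [
    [[0.03, -0.04, -0.4, 0, 0, 0.6, 0.55], [0, 0, -0.6, 0, 0, 0, 0.55], [0, 0, -0.6, 0, 0, 0, 0.55], [0, 0, -0.5, 0, 0, 0, 0.55], [0, 0, -0.4, 0, 0, 0, 0.55]]
  ]
}}

```text
t: 13.52
ee_pos: [567.9, -57.2, 245.2]
orientation: [-2.547, -1.835, 0.004]
ft_force: [0.1, 0.2, -0.0]
width: 48.0
grasp_force: 0.0
```

```bash
cat >> st.py <<'E'
v=g[:2]-B;r=np.hypot(*v);th=np.degrees(np.arctan2(v[1],v[0]));tt=np.array([v[1],-v[0]])/r
print('r %.1f dir %.2f  handle %.2f  Fpull(opposing) %.1f  Frad %.1f'%(r,th,np.degrees(np.arctan2(M[1,0],M[0,0])),-f@tt,f@v/r))
E
python3 st.py
python3 - <<'E'
import numpy as np
# arc plan: grasp at r=190 from dir; print per 4deg step dx,dy units
B=np.array([627.9,122.7])
for a in range(-108,-160,-4):
    p=lambda t:B+190*np.array([np.cos(np.radians(t)),np.sin(np.radians(t))])
    print(a,p(a).round(1),((p(a-4)-p(a))/50).round(3))
E
```

```text
t 13.525 tcp [567.9 -57.2 245.2] grasp xy in clamp -24.4 -188.2 z 82.2 closing -18.46 F clamp 0.1 0.2 -0.0 mom [-0.01 -0.01  0.01] w 48.0
r 189.8 dir -108.60  handle 71.54  Fpull(opposing) 0.1  Frad -0.2
-108 [569.2 -58. ] [-0.249  0.091]
-112 [556.7 -53.5] [-0.242  0.108]
-116 [544.6 -48.1] [-0.234  0.125]
-120 [532.9 -41.8] [-0.225  0.141]
-124 [521.7 -34.8] [-0.215  0.156]
-128 [510.9 -27. ] [-0.203  0.17 ]
-132 [500.8 -18.5] [-0.191  0.184]
-136 [491.2  -9.3] [-0.177  0.197]
-140 [482.4   0.6] [-0.163  0.209]
-144 [474.2  11. ] [-0.148  0.22 ]
-148 [466.8  22. ] [-0.133  0.23 ]
-152 [460.1  33.5] [-0.116  0.238]
-156 [454.3  45.4] [-0.099  0.246]
```

Emit:
{"name": "step_arm", "arguments": {
  "targets": [
    [[-0.124, 0.046, 0, 0, 0, -0.5, 0.55], [-0.124, 0.048, 0, 0, 0, -0.5, 0.55], [-0.122, 0.052, 0, 0, 0, -0.5, 0.55], [-0.12, 0.056, 0, 0, 0, -0.5, 0.55], [-0.118, 0.06, 0, 0, 0, -0.5, 0.55]]
  ]
}}

```text
t: 14.15
ee_pos: [538.1, -44.3, 246.6]
orientation: [2.7, 1.606, -0.0]
ft_force: [3.1, 0.1, -1.5]
width: 48.5
grasp_force: 1.4
```

```bash
python3 st.py
```

```text
t 14.15 tcp [538.1 -44.3 246.6] grasp xy in clamp -55.6 -181.3 z 83.6 closing -28.52 F clamp 3.0 0.7 -1.5 mom [-0.14 -0.33  0.04] w 48.5
r 189.6 dir -118.26  handle 61.48  Fpull(opposing) 2.7  Frad -1.6
```

Emit:
{"name": "step_arm", "arguments": {
  "targets": [
    [[-0.115, 0.065, 0, 0, 0, -0.5, 0.55], [-0.113, 0.07, 0, 0, 0, -0.5, 0.55], [-0.11, 0.074, 0, 0, 0, -0.5, 0.55], [-0.108, 0.078, 0, 0, 0, -0.5, 0.55], [-0.105, 0.082, 0, 0, 0, -0.5, 0.55]]
  ]
}}

```text
t: 14.78
ee_pos: [510.4, -26.0, 246.6]
orientation: [2.83, 1.364, -0.001]
ft_force: [1.3, -2.5, -2.6]
width: 48.2
grasp_force: 1.5
```

```bash
python3 st.py
```

```text
t 14.775 tcp [510.4 -26.  246.6] grasp xy in clamp -86.5 -168.7 z 83.6 closing -38.52 F clamp 1.7 -2.2 -2.6 mom [-0.42 -0.23 -0.03] w 48.2
r 189.6 dir -128.34  handle 51.48  Fpull(opposing) 2.6  Frad 1.2
```

Emit:
{"name": "step_arm", "arguments": {
  "targets": [
    [[-0.06, 0.052, 0, 0, 0, -0.3, 0.55], [-0.06, 0.053, 0, 0, 0, -0.3, 0.55], [-0.059, 0.054, 0, 0, 0, -0.3, 0.55], [-0.058, 0.055, 0, 0, 0, -0.3, 0.55], [-0.028, 0.028, 0, 0, 0, -0.15, 0.55]]
  ]
}}

```text
t: 15.4
ee_pos: [497.6, -13.8, 247.7]
orientation: [2.89, 1.232, -0.0]
ft_force: [1.9, -3.6, -1.5]
width: 48.3
grasp_force: 1.3
```

```bash
python3 st.py
```

```text
t 15.4 tcp [497.6 -13.8 247.7] grasp xy in clamp -101.3 -159.2 z 84.7 closing -43.84 F clamp 2.6 -3.2 -1.5 mom [-0.37 -0.18 -0.01] w 48.3
r 188.7 dir -133.66  handle 46.16  Fpull(opposing) 3.9  Frad 1.3
```

Emit:
{"name": "step_arm", "arguments": {
  "targets": [
    [[-0.018, 0.018, 0, 0, 0, -0.1, 0.55], [-0.018, 0.018, 0, 0, 0, -0.1, 0.55], [-0.018, 0.018, 0, 0, 0, -0.1, 0.55], [-0.018, 0.019, 0, 0, 0, -0.1, 0.55], [0, 0, 0, 0, 0, 0, 0.55]]
  ]
}}

```text
t: 16.02
ee_pos: [494.1, -10.3, 247.7]
orientation: [-2.907, -1.192, 0.0]
ft_force: [-0.0, -2.9, -2.5]
width: 48.5
grasp_force: 1.1
```

```bash
python3 st.py
```

```text
t 16.025 tcp [494.1 -10.3 247.7] grasp xy in clamp -105.5 -156.5 z 84.7 closing -45.4 F clamp 0.5 -2.8 -2.5 mom [-0.35 -0.07 -0.02] w 48.5
r 188.7 dir -135.18  handle 44.60  Fpull(opposing) 2.0  Frad 2.1
```

Emit:
{"name": "step_arm", "arguments": {
  "targets": [
    [[-0.018, 0.019, 0, 0, 0, -0.1, 0.55], [-0.018, 0.019, 0, 0, 0, -0.1, 0.55], [-0.018, 0.019, 0, 0, 0, -0.1, 0.55], [-0.018, 0.019, 0, 0, 0, -0.1, 0.55], [0, 0, 0, 0, 0, 0, 0.55]]
  ]
}}

```text
t: 16.65
ee_pos: [490.5, -6.5, 247.7]
orientation: [-2.923, -1.151, 0.0]
ft_force: [1.3, -2.1, -1.4]
width: 48.0
grasp_force: 1.0
```

```bash
python3 st.py|tail -1
```

```text
r 188.6 dir -136.79  handle 43.00  Fpull(opposing) 2.5  Frad 0.5
```

Emit:
{"name": "step_arm", "arguments": {
  "targets": [
    [[-0.018, 0.019, 0, 0, 0, -0.1, 0.55], [-0.018, 0.019, 0, 0, 0, -0.1, 0.55], [-0.018, 0.019, 0, 0, 0, -0.1, 0.55], [-0.018, 0.02, 0, 0, 0, -0.1, 0.55], [0, 0, 0, 0, 0, 0, 0.55]]
  ]
}}

```text
t: 17.27
ee_pos: [486.9, -2.6, 247.7]
orientation: [-2.939, -1.11, 0.0]
ft_force: [1.3, -1.8, -1.1]
width: 48.0
grasp_force: 1.0
```

```bash
python3 st.py|tail -1
```

```text
r 188.6 dir -138.38  handle 41.40  Fpull(opposing) 2.2  Frad 0.2
```

Emit:
{"name": "step_arm", "arguments": {
  "targets": [
    [[-0.018, 0.02, 0, 0, 0, -0.1, 0.55], [-0.018, 0.02, 0, 0, 0, -0.1, 0.55], [-0.017, 0.02, 0, 0, 0, -0.1, 0.55], [-0.017, 0.02, 0, 0, 0, -0.1, 0.55], [0, 0, 0, 0, 0, 0, 0.55]]
  ]
}}

```text
t: 17.9
ee_pos: [483.4, 1.4, 247.7]
orientation: [-2.954, -1.069, 0.0]
ft_force: [1.6, -1.4, -1.2]
width: 48.3
grasp_force: 1.0
```

```bash
python3 st.py|tail -1
```

```text
r 188.7 dir -139.99  handle 39.80  Fpull(opposing) 2.1  Frad -0.4
```

Emit:
{"name": "step_arm", "arguments": {
  "targets": [
    [[-0.017, 0.02, 0, 0, 0, -0.1, 0.55], [-0.017, 0.02, 0, 0, 0, -0.1, 0.55], [-0.017, 0.02, 0, 0, 0, -0.1, 0.55], [-0.016, 0.021, 0, 0, 0, -0.1, 0.55], [0, 0, 0, 0, 0, 0, 0.55]]
  ]
}}

```text
t: 18.52
ee_pos: [480.1, 5.4, 247.7]
orientation: [-2.969, -1.028, 0.0]
ft_force: [0.8, -2.0, -2.0]
width: 48.1
grasp_force: 1.0
```

```bash
python3 st.py|tail -1
```

```text
r 188.7 dir -141.59  handle 38.20  Fpull(opposing) 2.1  Frad 0.6
```

Emit:
{"name": "step_arm", "arguments": {
  "targets": [
    [[-0.016, 0.021, 0, 0, 0, -0.1, 0.55], [-0.016, 0.021, 0, 0, 0, -0.1, 0.55], [-0.016, 0.021, 0, 0, 0, -0.1, 0.55], [-0.016, 0.021, 0, 0, 0, -0.1, 0.55], [0, 0, 0, 0, 0, 0, 0.55]]
  ]
}}

```text
t: 19.15
ee_pos: [476.8, 9.6, 247.7]
orientation: [-2.983, -0.986, 0.0]
ft_force: [0.2, -1.7, -1.7]
width: 48.4
grasp_force: 1.0
```

```bash
python3 st.py|tail -1
```

```text
r 188.7 dir -143.19  handle 36.60  Fpull(opposing) 1.5  Frad 0.8
```

Emit:
{"name": "step_arm", "arguments": {
  "targets": [
    [[-0.016, 0.021, 0, 0, 0, -0.1, 0.55], [-0.016, 0.021, 0, 0, 0, -0.1, 0.55], [-0.016, 0.021, 0, 0, 0, -0.1, 0.55], [-0.015, 0.022, 0, 0, 0, -0.1, 0.55], [0, 0, 0, 0, 0, 0, 0.55]]
  ]
}}

```text
t: 19.77
ee_pos: [473.7, 13.9, 247.7]
orientation: [-2.996, -0.945, 0.0]
ft_force: [1.7, -1.4, -1.1]
width: 48.2
grasp_force: 1.2
```

```bash
python3 st.py|tail -1
```

```text
r 188.7 dir -144.79  handle 35.00  Fpull(opposing) 2.1  Frad -0.5
```

Emit:
{"name": "step_arm", "arguments": {
  "targets": [
    [[-0.015, 0.022, 0, 0, 0, -0.1, 0.55], [-0.015, 0.022, 0, 0, 0, -0.1, 0.55], [-0.015, 0.022, 0, 0, 0, -0.1, 0.55], [-0.015, 0.022, 0, 0, 0, -0.1, 0.55], [0, 0, 0, 0, 0, 0, 0.55]]
  ]
}}

```text
t: 20.4
ee_pos: [470.7, 18.3, 247.7]
orientation: [-3.009, -0.903, 0.0]
ft_force: [1.4, -2.2, -1.0]
width: 48.2
grasp_force: 1.4
```

```bash
python3 st.py|tail -1
```

```text
r 188.7 dir -146.40  handle 33.40  Fpull(opposing) 2.6  Frad 0.0
```

Emit:
{"name": "step_arm", "arguments": {
  "targets": [
    [[-0.015, 0.022, 0, 0, 0, -0.1, 0.55], [-0.015, 0.022, 0, 0, 0, -0.1, 0.55], [-0.014, 0.022, 0, 0, 0, -0.1, 0.55], [-0.014, 0.022, 0, 0, 0, -0.1, 0.55], [0, 0, 0, 0, 0, 0, 0.55]]
  ]
}}

```text
t: 21.02
ee_pos: [468.0, 22.5, 247.8]
orientation: [3.021, 0.86, 0.001]
ft_force: [2.5, -5.4, -1.1]
width: 48.5
grasp_force: 2.9
```

```bash
python3 st.py|tail -1
```

```text
r 188.6 dir -147.88  handle 31.80  Fpull(opposing) 5.9  Frad 0.7
```

The resistance is rising to 5.9 N, so I'll take 2 mm steps now.

Emit:
{"name": "step_arm", "arguments": {
  "targets": [
    [[-0.007, 0.011, 0, 0, 0, -0.05, 0.55], [-0.007, 0.012, 0, 0, 0, -0.05, 0.55], [-0.007, 0.011, 0, 0, 0, -0.05, 0.55], [0, 0, 0, 0, 0, 0, 0.55], [0, 0, 0, 0, 0, 0, 0.55]]
  ]
}}

```text
t: 21.65
ee_pos: [467.3, 23.8, 247.8]
orientation: [3.025, 0.845, 0.002]
ft_force: [3.0, -8.3, -1.8]
width: 48.3
grasp_force: 4.7
```

```bash
python3 st.py|tail -1
```

```text
r 188.5 dir -148.31  handle 31.21  Fpull(opposing) 8.6  Frad 1.8
```

Emit:
{"name": "step_arm", "arguments": {
  "targets": [
    [[-0.007, 0.011, 0, 0, 0, -0.05, 0.55], [-0.007, 0.012, 0, 0, 0, -0.05, 0.55], [-0.007, 0.011, 0, 0, 0, -0.05, 0.55], [0, 0, 0, 0, 0, 0, 0.55], [0, 0, 0, 0, 0, 0, 0.55]]
  ]
}}

```text
t: 22.28
ee_pos: [466.5, 25.2, 247.9]
orientation: [3.028, 0.829, 0.003]
ft_force: [4.5, -12.2, -1.4]
width: 48.5
grasp_force: 6.1
```

```bash
python3 st.py|tail -1
```

```text
r 188.4 dir -148.77  handle 30.62  Fpull(opposing) 12.8  Frad 2.5
```

Emit:
{"name": "step_arm", "arguments": {
  "targets": [
    [[-0.005, 0.008, 0, 0, 0, -0.04, 0.55], [-0.005, 0.009, 0, 0, 0, -0.04, 0.55], [-0.005, 0.008, 0, 0, 0, -0.03, 0.55], [0, 0, 0, 0, 0, 0, 0.55], [0, 0, 0, 0, 0, 0, 0.55]]
  ]
}}

```text
t: 22.9
ee_pos: [465.6, 26.6, 247.9]
orientation: [3.032, 0.818, 0.002]
ft_force: [2.9, -11.7, -1.7]
width: 48.3
grasp_force: 5.6
```

```bash
python3 st.py|tail -1
```

```text
r 188.5 dir -149.27  handle 30.18  Fpull(opposing) 11.6  Frad 3.5
```

The force has peaked at about 13 N and is now falling, so the break-over has started. I'll go a few millimetres on for a clear click.

Emit:
{"name": "step_arm", "arguments": {
  "targets": [
    [[-0.007, 0.012, 0, 0, 0, -0.05, 0.55], [-0.007, 0.012, 0, 0, 0, -0.05, 0.55], [-0.006, 0.01, 0, 0, 0, -0.05, 0.55], [0, 0, 0, 0, 0, 0, 0.55], [0, 0, 0, 0, 0, 0, 0.55]]
  ]
}}

```text
t: 23.52
ee_pos: [464.5, 28.4, 247.8]
orientation: [3.036, 0.802, 0.002]
ft_force: [3.5, -9.4, -1.3]
width: 48.7
grasp_force: 5.0
```

```bash
python3 st.py|tail -1
```

```text
r 188.5 dir -149.93  handle 29.58  Fpull(opposing) 9.9  Frad 1.6
```

Emit:
{"name": "step_arm", "arguments": {
  "targets": [
    [[-0.006, 0.011, 0, 0, 0, -0.05, 0.55], [-0.006, 0.011, 0, 0, 0, -0.05, 0.55], [0, 0, 0, 0, 0, 0, 0.55], [0, 0, 0, 0, 0, 0, 0.55], [0, 0, 0, 0, 0, 0, 0.55]]
  ]
}}

```text
t: 24.15
ee_pos: [463.8, 29.6, 247.8]
orientation: [3.039, 0.791, 0.002]
ft_force: [3.6, -8.5, -1.1]
width: 48.5
grasp_force: 4.5
```

```bash
python3 st.py|tail -1
```

```text
r 188.6 dir -150.36  handle 29.17  Fpull(opposing) 9.2  Frad 1.1
```

The force peaked near 13 N and has fallen to 9.2 N at roughly 5-7 mm of break-over, so it has clicked and I'll stop there. Now I'll release, narrow the straddle and swing back anticlockwise.

Emit:
{"name": "step_arm", "arguments": {
  "targets": [
    [[0.045, -0.073, 0, 0, 0, 0.36, 0.55], [0.045, -0.073, 0, 0, 0, 0.36, 0.55], [0.045, -0.073, 0, 0, 0, 0.36, 0.55], [0, 0, 0, 0, 0, 0, 0.36], [0, 0, 0, 0, 0, 0, 0.36]]
  ]
}}

```text
t: 24.78
ee_pos: [470.2, 18.6, 247.7]
orientation: [3.007, 0.905, -0.0]
ft_force: [2.1, -14.9, -0.1]
width: 33.0
grasp_force: 6.4
```

```bash
python3 st.py; python3 - <<'E'
import numpy as np
B=np.array([627.9,122.7])
p=lambda t:B+189*np.array([np.cos(np.radians(t)),np.sin(np.radians(t))])
for a in np.arange(-146.5,-100,2):print(a,((p(a+2)-p(a))/50).round(3))
E
```

```text
t 24.775 tcp [470.2  18.6 247.7] grasp xy in clamp -134.4 -133.0 z 84.7 closing -56.48 F clamp 4.9 -14.2 -0.1 mom [-2.39 -0.17 -0.06] w 33.0
r 189.1 dir -146.50  handle 33.52  Fpull(opposing) 13.5  Frad 6.5
-146.5 [ 0.075 -0.109]
-144.5 [ 0.078 -0.106]
-142.5 [ 0.082 -0.103]
-140.5 [ 0.086 -0.1  ]
-138.5 [ 0.089 -0.097]
-136.5 [ 0.092 -0.094]
-134.5 [ 0.096 -0.091]
-132.5 [ 0.099 -0.087]
-130.5 [ 0.102 -0.084]
-128.5 [ 0.105 -0.08 ]
-126.5 [ 0.107 -0.077]
-124.5 [ 0.11  -0.073]
-122.5 [ 0.112 -0.069]
-120.5 [ 0.115 -0.065]
-118.5 [ 0.117 -0.061]
-116.5 [ 0.119 -0.057]
-114.5 [ 0.121 -0.053]
-112.5 [ 0.123 -0.048]
-110.5 [ 0.124 -0.044]
-108.5 [ 0.126 -0.04 ]
-106.5 [ 0.127 -0.035]
-104.5 [ 0.128 -0.031]
-102.5 [ 0.129 -0.026]
-100.5 [ 0.13  -0.022]
```

Emit:
{"name": "step_arm", "arguments": {
  "targets": [
    [[0.075, -0.109, 0, 0, 0, 0.5, 0.36], [0.078, -0.106, 0, 0, 0, 0.5, 0.36], [0.082, -0.103, 0, 0, 0, 0.5, 0.36], [0.086, -0.1, 0, 0, 0, 0.5, 0.36], [0.089, -0.097, 0, 0, 0, 0.5, 0.36]]
  ]
}}

```text
t: 25.4
ee_pos: [490.3, -6.4, 247.5]
orientation: [-2.917, -1.164, 0.002]
ft_force: [-0.8, 1.1, 0.5]
width: 31.5
grasp_force: 0.2
```

```bash
python3 st.py
```

```text
t 25.4 tcp [490.3  -6.4 247.5] grasp xy in clamp -110.2 -153.3 z 84.5 closing -46.48 F clamp -1.0 0.9 0.5 mom [0.04 0.09 0.03] w 31.5
r 188.8 dir -136.90  handle 43.52  Fpull(opposing) -1.4  Frad -0.2
```

Emit:
{"name": "step_arm", "arguments": {
  "targets": [
    [[0.092, -0.094, 0, 0, 0, 0.5, 0.36], [0.096, -0.091, 0, 0, 0, 0.5, 0.36], [0.099, -0.087, 0, 0, 0, 0.5, 0.36], [0.102, -0.084, 0, 0, 0, 0.5, 0.36], [0.105, -0.08, 0, 0, 0, 0.5, 0.36]]
  ]
}}

```text
t: 26.02
ee_pos: [515.0, -28.1, 247.5]
orientation: [-2.804, -1.414, 0.002]
ft_force: [0.1, -0.0, -0.1]
width: 31.3
grasp_force: 0.2
```

```bash
python3 st.py
```

```text
t 26.025 tcp [515.  -28.1 247.5] grasp xy in clamp -81.7 -169.8 z 84.5 closing -36.48 F clamp 0.1 0.0 -0.1 mom [-0.03  0.15  0.02] w 31.3
r 188.4 dir -126.88  handle 53.52  Fpull(opposing) 0.1  Frad -0.1
```

Emit:
{"name": "step_arm", "arguments": {
  "targets": [
    [[0.107, -0.078, 0, 0, 0, 0.5, 0.36], [0.11, -0.074, 0, 0, 0, 0.5, 0.36], [0.112, -0.07, 0, 0, 0, 0.5, 0.36], [0.115, -0.066, 0, 0, 0, 0.5, 0.36], [0.117, -0.062, 0, 0, 0, 0.5, 0.36]]
  ]
}}

```text
t: 26.65
ee_pos: [543.1, -45.6, 247.5]
orientation: [-2.67, -1.653, 0.002]
ft_force: [-0.3, -0.3, 0.8]
width: 31.7
grasp_force: 0.2
```

Emit:
{"name": "step_arm", "arguments": {
  "targets": [
    [[0.119, -0.058, 0, 0, 0, 0.5, 0.36], [0.121, -0.054, 0, 0, 0, 0.5, 0.36], [0.123, -0.049, 0, 0, 0, 0.5, 0.36], [0.093, -0.034, 0, 0, 0, 0.4, 0.36], [0.063, -0.021, 0, 0, 0, 0.25, 0.36]]
  ]
}}

```text
t: 27.28
ee_pos: [569.4, -56.5, 247.6]
orientation: [-2.539, -1.849, 0.0]
ft_force: [-0.6, 1.2, -0.5]
width: 31.1
grasp_force: 0.2
```

```bash
python3 st.py
```

```text
t 27.275 tcp [569.4 -56.5 247.6] grasp xy in clamp -22.7 -187.2 z 84.6 closing -17.88 F clamp -0.8 1.1 -0.5 mom [ 0.09  0.1  -0.02] w 31.1
r 188.5 dir -108.11  handle 72.12  Fpull(opposing) -0.9  Frad -1.0
```

Emit:
{"name": "step_arm", "arguments": {
  "targets": [
    [[0.13, -0.037, 0, 0, 0, 0.45, 0.36], [0.13, -0.035, 0, 0, 0, 0.45, 0.36], [0.11, -0.026, 0, 0, 0, 0.4, 0.36], [0.08, -0.018, 0, 0, 0, 0.3, 0.36], [0.06, -0.012, 0, 0, 0, 0.25, 0.36]]
  ]
}}

```text
t: 27.9
ee_pos: [595.1, -63.2, 247.6]
orientation: [-2.415, -2.01, -0.0]
ft_force: [-0.3, 0.1, 0.1]
width: 31.7
grasp_force: 0.2
```

```bash
python3 st.py
```

```text
t 27.9 tcp [595.1 -63.2 247.6] grasp xy in clamp 4.0 -188.7 z 84.6 closing -10.46 F clamp -0.4 0.0 0.1 mom [0.05 0.1  0.02] w 31.7
r 188.8 dir -100.00  handle 79.54  Fpull(opposing) -0.4  Frad -0.0
```

Emit:
{"name": "step_arm", "arguments": {
  "targets": [
    [[0, 0, 0, 0, 0, 0, 0.7], [0, 0, 0, 0, 0, 0, 0.7], [0, 0, 0, 0, 0, 0, 0.7], [0, 0, 0.4, 0, 0, 0, 0.7], [0, 0, 0.6, 0, 0, 0, 0.7]]
  ]
}}

```text
t: 28.52
ee_pos: [594.7, -63.1, 298.6]
orientation: [-2.415, -2.008, 0.001]
ft_force: [-0.1, -0.3, 1.0]
width: 61.6
grasp_force: 0.0
```

Emit:
{"name": "step_arm", "arguments": {
  "targets": [
    [[0, 0.2, 0.8, 0, 0, 0, 0.7], [0, 0.4, 0.8, 0, 0, 0, 0.7], [0, 0.6, 0.8, 0, 0, 0, 0.7], [0, 0.6, 0.4, 0, 0, 0, 0.7], [0, 0, 0, 0, 0, 0, 0.7]]
  ]
}}

```text
t: 29.15
ee_pos: [595.0, 28.3, 441.1]
orientation: [2.411, 2.009, 0.007]
ft_force: [0.3, 0.7, -0.3]
width: 61.3
grasp_force: 0.0
```

```bash
python3 st.py; python3 - <<'E'
from edge import *
d=grab('wrist','wrist6')
cv2.imwrite('pics/w6big.png',cv2.resize(d['pixels'][:,:,::-1],(800,600),interpolation=cv2.INTER_CUBIC))
E
```

```text
t 29.15 tcp [595.   28.3 441.1] grasp xy in clamp -13.1 -98.7 z 278.1 closing -10.38 F clamp 0.1 0.8 -0.3 mom [ 0.05 -0.01 -0.04] w 61.3
r 99.6 dir -108.76  handle 79.62  Fpull(opposing) 0.0  Frad -0.8
```

View pics/w6big.png

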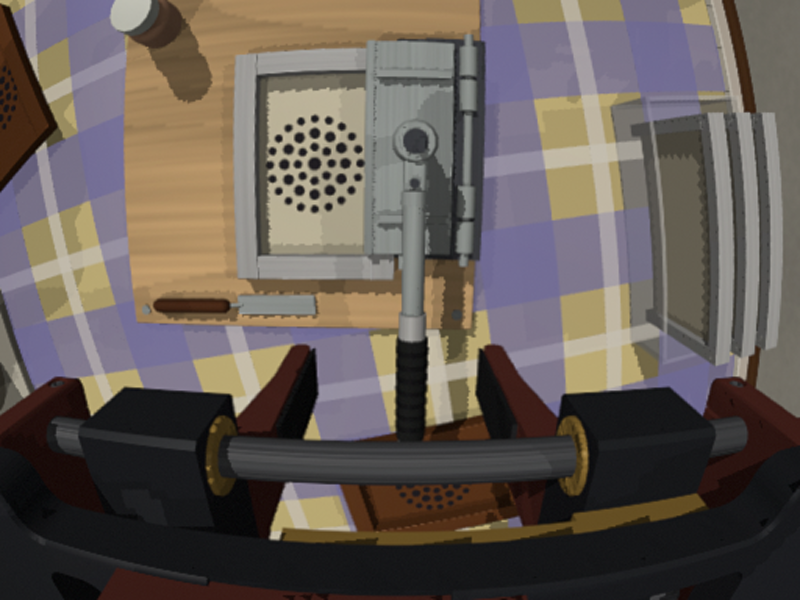

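The handle runs straight from the bolt (415,142) to the grip (411,435), in line with the jaw and clear of the frame. The frame is under the jaw, and the jar and knife look undisturbed. I'll check the numbers.

```bash
python3 - <<'E'
from edge import *
d=dict(np.load('pics/wrist6.npz'))
B=np.array([627.9,122.7]);a=np.radians(-11);X=np.array([np.cos(a),np.sin(a)])
c=lambda u,v,z:onz(d,(u+.5)/1.5625-.5,(v+.5)/1.5625-.5,z,True)[:2]
b=c(415,141,92);print('bolt',b)
for p in((412,318),(411.5,430)):
    v=c(*p,83)-b;print('handle',np.degrees(np.arctan2(v[1],v[0])).round(1),np.hypot(*v).round(1))
for n,p,q,z in[('front',(235,60),(237,275),30),('jawtop',(371,50),(371,250),41),('frR',(240,278),(380,278),30)]:
    r=edge(d,p,q,z,w=4);print(n,r,((r[0]-B)@X).round(1))
E
```

```text
bolt [627.375875   121.83059042]
handle -100.9 131.2
handle -100.5 230.0
front (array([475.5, 139.8]), np.float64(79.36), 34, np.float64(0.45)) -152.9
jawtop (array([595.5, 120.1]), np.float64(80.27), 23, np.float64(0.78)) -31.3
frR (array([511.7,  29.1]), np.float64(-11.81), 31, np.float64(0.48)) -96.2
```

```bash
python3 -c "
from workcell import ctrl
print(ctrl.close_job())"
```

```text
the job is handed in; nothing more can be done
None
```

The job is handed in at about 29 s: the frame sits home and square under the jaw, the bolt was tightened to the click and not forced (about 13 N falling to 9 N), and the handle is back out in line with the jaw. While I narrowed the fingers for the swing back, one pressed the handle clockwise again at about 13.5 N, so it may have broken over slightly a second time.

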